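# Drive out the worn pivot pin of the swing arm

### The job

The wooden pivot pin of the swing-arm hinge is worn and must come out. Take the slim drift (the punch with the tall straight handle) from the rack, and with it, never touching the pin with the gripper, drive the pin down through the hinge so that the pin drops into the tin standing below. Leave the drift standing in the hinge with its collar down on the top leaf, to keep the arm in line.

Things in the scene. Friction and masses are not known exactly. Their poses are not given: they have to be found in the camera images.
- drift: Slim punch: straight handle 26 mm thick, 64 mm tall, on a collar 42 mm wide, 6 mm thick; shank below 50 mm long, 16 tapering to 10 mm. 0.16 kg. Origin: middle of collar's underside; z up the handle. Hangs upright in a rack, board top 74 mm up; 3 holes 80 mm apart along its y. The others, with a ball knob (shank too thick) and a low 40 mm wide knob (too short), will not do.
- pin: Worn pivot pin: pale wooden dowel 24 mm thick, 56 mm long, 30 g, upright in the hinge, top end 10 mm proud of the top leaf. Origin: its middle; z along its axis. A sprung shoe inside the hinge pinches it: it slides at about 5 to 15 N of downward push and drops freely once its top end is some 25 mm below the hinge's top face.
- hinge_mouth (a point): Centre of the hinge's vertical hole at its top face, 123 mm above the table; z up. Hole 26 mm wide, 38 mm deep through steel leaf, wooden arm, steel leaf; open space and the tin below. Leaves 64 mm (x) by 70 mm (y), carried by a post at +x; the arm runs off level along +y. Above the top face stand only the pin and two 4 mm screw heads. Fixed to the table.
- tin: Open round tin, 54 mm in diameter, 55 mm high, loose, already standing in its right place under the hole, on the hinge's 8 mm thick foot. Origin: centre of its underside; z up.

How it is judged:
On the way, in this order (a step that is already met when the one before it is completed fails the run):
1. the slim drift is lifted out of the rack, held in the gripper (contact force between the fingers and drift above 0.5 N and height (world z) of drift above 0.14 m), for 0.2 s.
2. the held drift drives the pin: its collar is within 35 mm above the hinge's top face, its shank in the hole, the pin pushed down (contact force between the fingers and drift above 0.5 N and z of drift in the frame of hinge_mouth below 0.035 m and horizontal distance between drift and hinge_mouth below 0.02 m and z of pin in the frame of hinge_mouth below -0.03 m), for 0.05 s.
At the end, for the whole second after the job is handed in: Pin at rest in the tin (middle within 25 mm of its axis, 5 to 45 mm above its underside); tin upright (0.2 rad), within 35 mm of the hole axis; drift let go, at rest in the hole, upright (0.2 rad), within 15 mm of its axis, collar within 8 mm of the top leaf (horizontal distance between pin and tin below 0.025 m and z of pin in the frame of tin between 0.005 and 0.045 m and linear speed of each of pin, drift below 0.03 m/s and angle between each of tin, drift's own z axis and vertical below 0.2 rad and horizontal distance between tin and hinge_mouth below 0.035 m and horizontal distance between drift and hinge_mouth below 0.015 m and z of drift in the frame of hinge_mouth between -0.004 and 0.008 m); the robot touches nothing.
It fails at once if the gripper touches the pin (contact force between the fingers and pin above 1 N).
It also fails if it takes over 42 s, if anything falls off the work surface, if the arm or the gripper's body presses on something with over 40 N, if the wrist force passes 120 N, or if a joint passes its speed limit or range.

### The arm

A 6-joint arm with a two-finger parallel gripper is mounted at the origin on a cart in front of the work surface, level with it; the furniture and walls round the work are solid. World frame = base frame: x ahead of the robot, y to its left, z up, the work surface at z = 0. Lengths are in m, angles in rad, forces in N, time in s.
With the tool pointing down it reaches from about 0.375 to 0.975 m from the base axis. Payload 3.8 kg.
Tool frame: the origin (TCP) lies at the very end of the fingers, on their centre line; the grasp point (between the pads) lies 19 mm behind it; z points along the fingers, y is the line along which they close (so a half turn about z gives the same grasp; the last joint's range is limited). The gripper opens to 85 mm and grips with 20 to 120 N. Pads are 22 mm wide; open, the fingers measure 114 mm over their backs; the gripper's body (76 mm by 85 mm) begins 54 mm behind the grasp point. The pads swing forward as they close: fully open they stand 13 mm farther back than shut.
Start: joints at [1.093, 0.264, 1.604, -0, 1.274, -0.037], TCP at [0.288, 0.61, 0.231] pointing down, gripper open.
Joint ranges: [-2.63, 2.63], [-0.94, 2.18], [0.31, 2.57], [-1.31, 4.45], [0, 2.66], [-2.55, 2.55]. Speed limits (rad/s): [2.57, 2.57, 3.14, 3.14, 3.14, 3.14].

### API

Orientations are given as a rotation vector (axis times angle).
In Python, from workcell import monitor, viewer, job gives the robot as it stands. The module is installed in compiled form; this text tells all that it offers.
- The arm moves only by the tool step_arm, never from a script. Its argument "series" is one flat list of numbers, 4 for each row, row after row: the shift along the tool's x, y, z in m, then the turn about the tool's z in rad. A call has 1 to 8 rows; each row is the pose to reach, as a shift and turn from the pose commanded when the call began, along the tool's axes at that moment; what a row does not reach only later rows make up. A row lasts 1/8 s, in which the tool goes at most 62.5 mm and 10.7 degrees, less where a joint would pass 70% of its speed; a pose out of reach is approached as far as the arm can. A call with a gripper value outside its range is refused whole. "gripper" is the opening, from 0 (shut) to 1 (fully open), set as the call begins (left out, the last holds). The fingers move at their own pace and stop on an object; "newtons" is the grip in N (left out, the last holds). Time passes only in rows, so rows that repeat a pose let the fingers close. It gives the time, the measured TCP pose, the force, the opening and the grip force at its end, in the units of the state.
- monitor.read_state(): the state, without advancing time (a new reading comes with each control period).
- viewer.read_camera(name): name is "side" or "top" or "wrist"; returns a dict with "image" (384x512x3 uint8, red, green, blue), "intrinsics" (3x3 intrinsics, pixels), "T" (4x4, takes a point from camera to world coordinates); the wrist camera has in their place "hand_eye" (4x4, takes a point from camera to tool coordinates, whose origin is the TCP and whose axes are the flange's). Camera axes: x right, y up, looking along -z (the intrinsics and any distortion apply to the point x, -y, -z); pixel columns grow to the right and rows downward; lengths in m; the calibration is good to about 2 mm. A picture is of the moment at which its call begins: read the wrist's pose just before it. There is no depth.
- job.finish_job(): hands the job in; it is judged then, once.
Trained networks look in a picture, given as the dict that the camera call returned (one of the last four; its "shot" number tells which), for a name from the list of things; names that differ only in an ending like _2 or _b are one class to them, and where a whole thing is asked for, a point or a joint stands for the part that bears it (a point fixed in the world has none). Each returns a list of dicts, best first, with "score" (0 to 1); they miss things now and then, are a little off and sometimes report something else, mostly with a low value. They report only what shows in the picture. A call takes as long as a camera call.
- viewer.boxes_of(picture, label): "extent" ([centre column, centre row, width, height] in pixels, round what is visible of it).
- viewer.spot_point(picture, label): "point" ([column, row] in pixels: a listed point, or the origin of a listed thing).
The state is a dict: "time": time; "q": joint angles; "joint_vel": joint speeds; "joint_torque": joint torques, N m; "tool_pos": TCP position; "tcp_rot": TCP orientation; "wrist_force": force on the tool from outside, world axes, zero at the start; "torque": the same for the moment, N m; "width": opening from 0.0 (shut) to 1.0 (fully open); "grip_force": force on a finger pad.
Only numpy, scipy, OpenCV 4.12 (cv2) and the standard library are available. Lean on these libraries where they do the work, as an engineer would, in place of code of your own. Each camera call takes 0.05 s, during which the arm holds its last target. There are 200 camera calls.

## Working session

There is one attempt and no reset: what is moved stays moved. The work goes in short steps, Python scripts to look and compute and a tool call to move; the robot and the scene stay as the last step left them, time stands still between calls to the robot, and variables do not carry over. Pictures are saved under pics/ and viewed, at most 10 in all, crops included, and the job is handed in when it is done.

Besides the shell and the picture viewer there is one more tool, called after ">>>" as a command line: name --argument value ..., lists and objects as JSON in quotes. step_arm: Moves the arm, as the interface text tells. Its arguments: {"type":"object","properties":{"series":{"type":"array"},"gripper":{"type":"number"},"newtons":{"type":"number"}},"required":["series"]}

```bash
mkdir -p pics; cat > h.py <<'E'
import numpy as np, cv2
from scipy.spatial.transform import Rotation as R
from workcell import monitor, viewer, job
def cam(name):
    s=monitor.read_state(); p=viewer.read_camera(name)
    if name=="wrist":
        T=np.eye(4);T[:3,:3]=R.from_rotvec(s["tcp_rot"]).as_matrix();T[:3,3]=s["tool_pos"]
        Tc=T@np.array(p["hand_eye"])
    else: Tc=np.array(p["T"])
    return p,Tc
def ray(p,Tc,uv):
    K=np.array(p["intrinsics"]);x=np.linalg.solve(K,[uv[0],uv[1],1.])
    d=Tc[:3,:3]@[x[0],-x[1],-x[2]]
    return Tc[:3,3],d/np.linalg.norm(d)
def tri(rays):
    A=0;b=0
    for o,d in rays:
        P=np.eye(3)-np.outer(d,d);A=A+P;b=b+P@o
    x=np.linalg.solve(A,b)
    return x,[np.linalg.norm((np.eye(3)-np.outer(d,d))@(x-o)) for o,d in rays]
def atz(r,z): o,d=r; return o+d*(z-o[2])/d[2]
def proj(p,Tc,X):
    c=np.linalg.inv(Tc)@np.append(X,1);u=np.array(p["intrinsics"])@[c[0],-c[1],-c[2]];return u[:2]/u[2]
def save(p,n): cv2.imwrite("pics/"+n,np.array(p["image"])[:,:,::-1])
E
python3 - <<'E'
from h import *
np.set_printoptions(precision=4,suppress=True)
s=monitor.read_state();print(s)
RR={}
for n in ["side","top","wrist"]:
    p,T=cam(n);save(p,n+"0.png");print(n,[k for k in p],T[:3,3])
    for l in ["drift","pin","hinge_mouth","tin"]:
        a=viewer.spot_point(p,l)[:3]
        print(l,[(np.round(x["point"],1),round(x["score"],2)) for x in a],[(np.round(x["extent"],0),round(x["score"],2)) for x in viewer.boxes_of(p,l)[:2]])
        if a: RR.setdefault(l,[]).append(ray(p,T,a[0]["point"]))
for l,r in RR.items():
    if len(r)>1: print(l,tri(r))
im=[cv2.imread(f"pics/{n}0.png") for n in ["side","top"]]
cv2.imwrite("pics/both.png",cv2.resize(np.vstack(im),None,fx=.78,fy=.78))
E
```

```text
{'time': 0.0, 'q': array([ 1.0931,  0.2648,  1.6054, -0.    ,  1.2737, -0.0369]), 'joint_vel': array([ 0.0005, -0.0026, -0.0003, -0.0014,  0.003 , -0.0004]), 'joint_torque': array([ -0.0004, -51.5118, -36.7305,  -0.    ,   0.013 ,  -0.    ]), 'tool_pos': array([0.2877, 0.6098, 0.2299]), 'tcp_rot': array([-0.6868, -3.065 ,  0.0035]), 'wrist_force': array([ 0.1125, -1.1348,  0.3478]), 'torque': array([-0.0044, -0.0004,  0.0112]), 'grip_force': 0.0, 'width': 0.9995264391184556}
side ['image', 'intrinsics', 'T', 'shot'] [ 0.1771 -0.8818  0.5269]
drift [(array([266.5, 232.2]), 0.96)] [(array([267., 229.,  20.,  54.]), 0.78)]
pin [(array([205.6, 156.3]), 0.43)] []
hinge_mouth [(array([206. , 151.6]), 0.9), (array([209.7, 187.9]), 0.62)] [(array([221., 168.,  56.,  64.]), 0.63), (array([209., 180.,  20.,  22.]), 0.23)]
tin [(array([210.3, 191.1]), 0.58)] [(array([210., 181.,  22.,  24.]), 0.74), (array([221., 166.,  54.,  65.]), 0.34)]
top ['image', 'intrinsics', 'T', 'shot'] [ 0.4992 -0.08    1.0624]
drift [(array([317.9, 209.8]), 0.68)] [(array([322., 211.,  22.,  19.]), 0.59)]
pin [(array([146.4, 196. ]), 0.57)] []
hinge_mouth [(array([141. , 199.7]), 0.7), (array([143.4, 200.1]), 0.49)] [(array([124., 189., 127.,  66.]), 0.72)]
tin [(array([154.9, 200.5]), 0.51)] []
wrist ['image', 'intrinsics', 'hand_eye', 'shot'] [0.2177 0.6439 0.3741]
drift [] []
pin [] []
hinge_mouth [] []
tin [] []
drift (array([ 0.5271, -0.1994,  0.0677]), [np.float64(0.002927920689092499), np.float64(0.0029279206890924954)])
pin (array([0.5436, 0.1679, 0.107 ]), [np.float64(0.004725353816352134), np.float64(0.004725353816351976)])
hinge_mouth (array([0.541 , 0.1736, 0.1189]), [np.float64(0.0015343500332545665), np.float64(0.0015343500332545687)])
tin (array([0.5448, 0.1729, 0.0005]), [np.float64(0.001767714226776612), np.float64(0.0017677142267766093)])
```

View pics/both.png

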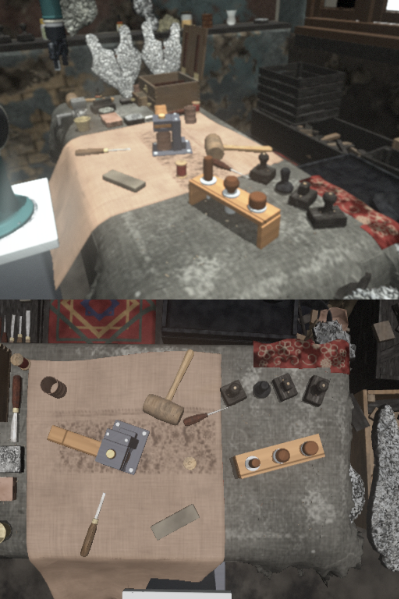

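The picture shows the slim drift (tall handle) at the rack's near-left end: side view about (266,215), top view about (325,209). The hinge is at about (141,200) in the top view. I'll move over the hinge first for a wrist view on the way.

>>> step_arm --series '[-0.388, -0.348, -0.07, 0.885, -0.388, -0.348, -0.07, 0.885, -0.388, -0.348, -0.07, 0.885, -0.388, -0.348, -0.07, 0.885, -0.388, -0.348, -0.07, 0.885, -0.388, -0.348, -0.07, 0.885, -0.388, -0.348, -0.07, 0.885, -0.388, -0.348, -0.07, 0.885]' --gripper 1 --newtons 80

```text
time: 2.35
tool_pos: [0.481, 0.152, 0.2985]
tcp_rot: [1.933, 2.476, 0.002]
wrist_force: [0.5, -0.5, 0.8]
width: 1.003
grip_force: 0.0
```

```bash
cat > look.py <<'E'
import sys
from h import *
np.set_printoptions(precision=4,suppress=True)
def look(tag,labels):
    s=monitor.read_state();print(s["time"],s["tool_pos"],R.from_rotvec(s["tcp_rot"]).as_matrix()[:,:2].T.round(3).tolist(),s["q"],s["wrist_force"],s["width"],s["grip_force"])
    out=[]
    p,T=cam("wrist");save(p,tag+".png");print("cam",T[:3,3],"look",-T[:3,2])
    for l in labels:
        for x in viewer.spot_point(p,l)[:2]:
            r=ray(p,T,x["point"]);out.append((l,r,x["score"]))
            z={"drift":.074,"pin":.105,"hinge_mouth":.123,"tin":.008}[l]
            print(l,np.round(x["point"],1),round(x["score"],2),"at z",z,atz(r,z))
    import pickle;pickle.dump((p,T,out),open(tag+".pkl","wb"))
look(sys.argv[1],sys.argv[2:])
E
python3 look.py w1 drift pin hinge_mouth tin
```

```text
2.35 [0.481  0.152  0.2985] [[-0.243, 0.97, 0.0], [0.97, 0.243, 0.001]] [ 0.2566 -0.0998  1.8727  0.0001  1.3674  0.0114] [ 0.5262 -0.5208  0.7893] 1.0034779088389991 0.0
cam [0.4623 0.2279 0.4413] look [ 0.0748 -0.2946 -0.9527]
pin [311.8 160.9] 0.71 at z 0.105 [0.5436 0.1724 0.105 ]
hinge_mouth [315. 167.] 0.91 at z 0.123 [0.5445 0.1699 0.123 ]
tin [302.8 147.6] 0.59 at z 0.008 [0.5489 0.1717 0.008 ]
```

>>> step_arm --series '[-0.343, -0.038, 0.03, 0, -0.343, -0.038, 0.03, 0, -0.343, -0.038, 0.03, 0, -0.343, -0.038, 0.03, 0, -0.343, -0.038, 0.03, 0, -0.343, -0.038, 0.03, 0, -0.343, -0.038, 0.03, 0]'

```text
time: 3.48
tool_pos: [0.5271, -0.1881, 0.2667]
tcp_rot: [-1.933, -2.474, 0.001]
wrist_force: [-0.3, -0.8, -0.1]
width: 0.999
grip_force: 0.0
```

```bash
python3 look.py w2 drift; python3 - <<'E'
from h import *
a=cv2.imread("pics/w1.png");b=cv2.imread("pics/w2.png");cv2.imwrite("pics/w12.png",cv2.resize(np.hstack([a,b]),(800,300)))
E
```

```text
3.475 [ 0.5271 -0.1881  0.2667] [[-0.242, 0.97, 0.001], [0.97, 0.242, -0.001]] [-0.3875  0.0264  1.8086  0.0002  1.3084 -0.6319] [-0.3318 -0.8287 -0.0781] 0.9992069158306154 0.0
cam [ 0.5088 -0.1123  0.4096] look [ 0.0719 -0.2941 -0.9531]
drift [250.8 184.4] 0.78 at z 0.074 [ 0.5295 -0.2104  0.074 ]
```

View pics/w12.png

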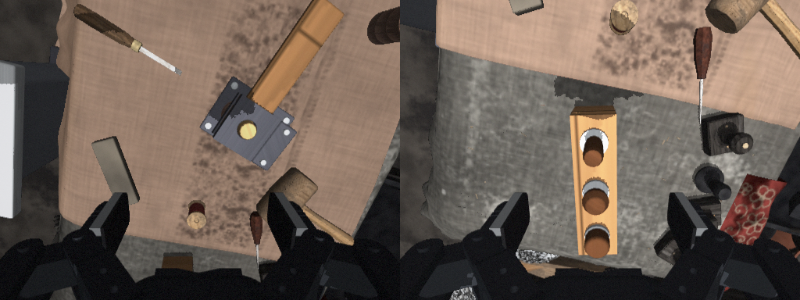

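Right picture: the rack runs straight down the view, so the yaw is right. The slim drift is topmost, at about full-size pixel (250,184). Left picture: pin in the hinge at full-size (315,167). Going closer for a second view.

>>> step_arm --series '[-0.017, -0.002, 0.067, 0, -0.017, -0.002, 0.067, 0, -0.017, -0.002, 0.067, 0]'

```text
time: 3.95
tool_pos: [0.529, -0.2035, 0.201]
tcp_rot: [-1.931, -2.477, -0.0]
wrist_force: [0.2, -0.4, 0.4]
width: 1.003
grip_force: 0.0
```

```bash
python3 look.py w3 drift; python3 - <<'E'
from h import *
import pickle
np.set_printoptions(precision=4,suppress=True)
rs=[]
for t in ["w2","w3"]:
    p,T,o=pickle.load(open(t+".pkl","rb")); rs.append([x for x in o if x[0]=="drift"][0][1])
for n in ["side","top"]:
    p,T=cam(n);a=viewer.spot_point(p,"drift");print(n,[(x["point"],x["score"]) for x in a[:2]])
    if a: rs.append(ray(p,T,a[0]["point"]))
print(tri(rs[:3]),tri(rs),tri(rs[:2]))
p,T,o=pickle.load(open("w1.pkl","rb"))
h=[x[1] for x in o if x[0]=="hinge_mouth"][:1]
p,T=cam("side");h.append(ray(p,T,(206,151.6)));p,T=cam("top");h.append(ray(p,T,(141,199.7)))
print("hinge",tri(h),tri(h[:2]))
E
```

```text
3.95 [ 0.529  -0.2035  0.201 ] [[-0.244, 0.97, 0.001], [0.97, 0.244, -0.001]] [-0.4114  0.0824  1.8722  0.0005  1.1882 -0.6582] [ 0.2183 -0.3953  0.4217] 1.002583534820527 0.0
cam [ 0.5104 -0.1277  0.3439] look [ 0.0731 -0.2939 -0.953 ]
drift [252.4 184.6] 0.93 at z 0.074 [ 0.5289 -0.2064  0.074 ]
side [([269.3, 234.0], 0.73)]
top []
(array([ 0.53  , -0.2102,  0.0685]), [np.float64(0.0017743671449579352), np.float64(0.00227129793010171), np.float64(0.0009981283299197322)]) (array([ 0.53  , -0.2102,  0.0685]), [np.float64(0.0017743671449579352), np.float64(0.00227129793010171), np.float64(0.0009981283299197322)]) (array([ 0.5297, -0.2105,  0.0667]), [np.float64(0.0019759776698400635), np.float64(0.001975977669840052)])
hinge (array([0.542 , 0.1713, 0.1212]), [np.float64(0.003377875126981991), np.float64(0.001570951155338896), np.float64(0.0032946812781590026)]) (array([0.5433, 0.1699, 0.1205]), [np.float64(0.0019064416798377536), np.float64(0.0019064416798381053)])
```

View pics/w3.png

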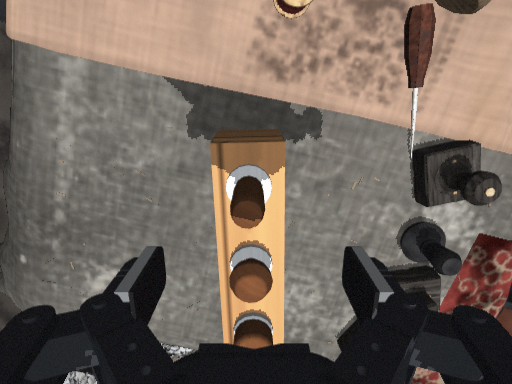

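The collar ring is centred at about (249,187), roughly (0.527, -0.208). The open fingers straddle it clear of its neighbours, so I'll descend, then close.

>>> step_arm --series '[-0.005, -0.003, 0.04, 0, -0.005, -0.003, 0.08, 0, -0.005, -0.003, 0.101, 0, -0.005, -0.003, 0.101, 0, -0.005, -0.003, 0.101, 0]'

```text
time: 4.97
tool_pos: [0.5282, -0.2112, 0.1011]
tcp_rot: [1.932, 2.475, 0.001]
wrist_force: [-0.5, -0.2, 0.6]
width: 0.999
grip_force: 0.0
```

>>> step_arm --series '[0, 0, 0, 0, 0, 0, 0, 0, 0, 0, 0, 0, 0, 0, 0, 0, 0, 0, 0, 0, 0, 0, 0, 0]' --gripper 0 --newtons 80

```text
time: 5.72
tool_pos: [0.5277, -0.2109, 0.1006]
tcp_rot: [1.933, 2.475, 0.0]
wrist_force: [-0.8, -1.0, 5.5]
width: 0.284
grip_force: 78.9
```

Gripped (24 mm opening). Lifting.

>>> step_arm --series '[0, 0, -0.03, 0, 0, 0, -0.08, 0, 0, 0, -0.13, 0, 0, 0, -0.16, 0, 0, 0, -0.16, 0, 0, 0, -0.16, 0]'

```text
time: 6.48
tool_pos: [0.5262, -0.2101, 0.2574]
tcp_rot: [-1.931, -2.474, 0.001]
wrist_force: [0.3, 0.5, -1.6]
width: 0.288
grip_force: 78.7
```

```bash
python3 look.py w4 drift; python3 - <<'E'
from h import *
import pickle
np.set_printoptions(precision=4,suppress=True)
p,T,o=pickle.load(open("w4.pkl","rb"))
s=monitor.read_state();c=s["tool_pos"]
rs=[x[1] for x in o[:1]]
for n in ["side","top"]:
    p,T=cam(n);save(p,n+"4.png");a=viewer.spot_point(p,"drift");print(n,[(x["point"],x["score"]) for x in a[:2]])
    if a: rs.append(ray(p,T,a[0]["point"]))
print(c)
for r in rs: print(atz(r,c[2]-.026)-c)
if len(rs)>1: print(tri(rs))
E
```

```text
6.475 [ 0.5262 -0.2101  0.2574] [[-0.243, 0.97, 0.002], [0.97, 0.243, -0.003]] [-0.424   0.0461  1.8054  0.      1.2937 -0.669 ] [ 0.3257  0.549  -1.6415] 0.2883460761565608 78.65669880062342
cam [ 0.5081 -0.1344  0.4003] look [ 0.0706 -0.2935 -0.9533]
drift [256.4 222.2] 0.88 at z 0.074 [ 0.5449 -0.2722  0.074 ]
side [([267.8, 160.0], 0.92)]
top []
[ 0.5258 -0.21    0.2567]
[ 0.0014  0.004  -0.026 ]
[ 0.0009 -0.0047 -0.026 ]
(array([ 0.5288, -0.208 ,  0.2276]), [np.float64(0.0013357494137747068), np.float64(0.0013357494137747755)])
```

View pics/w4.png

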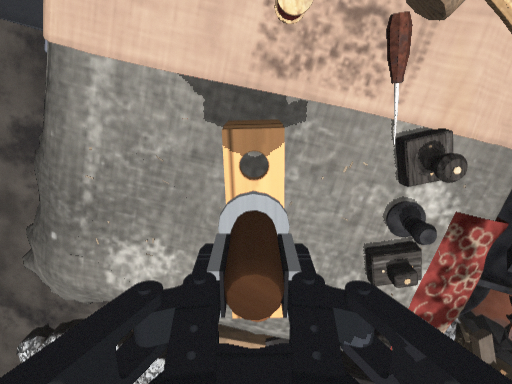

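The drift is upright in the fingers (collar edge top at row 193, columns 219–288); the empty rack hole is at (254,165). Next I compute the drift's offset in the tool, and the hole against the grasp position as a camera bias check.

```bash
python3 - <<'E'
from h import *
import pickle
np.set_printoptions(precision=4,suppress=True)
p,T,o=pickle.load(open("w4.pkl","rb"))
print("rack hole",atz(ray(p,T,(254,165)),.074),"grasp at .5277 -.2109")
tcp=np.array([.5260,-.2100,.2571]);X=np.array([-.243,.97,0]);Y=np.array([.97,.243,0])
t=np.linspace(0,6.28,200)
for h in (-.026,-.020):
  for b in (-.004,0,.004):
    c=tcp+X*b+[0,0,h]
    q=np.array([proj(p,T,c+.021*(X*np.cos(a)+Y*np.sin(a))) for a in t]);print(h,b,"top row",q[:,1].min(),"cols",q[:,0].min(),q[:,0].max())
# pin top in w1
p,T,o=pickle.load(open("w1.pkl","rb"))
im=np.array(p["image"])[135:195,285:345];hsv=cv2.cvtColor(im,cv2.COLOR_RGB2HSV)
m=cv2.inRange(hsv,(12,90,120),(35,255,255));n,l,st,ce=cv2.connectedComponentsWithStats(m)
for i in range(1,n):
  if st[i,4]>50:
    e=cv2.fitEllipse(max(cv2.findContours((l==i).astype('uint8'),0,1)[0],key=len))
    print(st[i],ce[i]+[285,135],e,atz(ray(p,T,ce[i]+[285,135]),.133))
E
```

```text
rack hole [ 0.5259 -0.2074  0.074 ] grasp at .5277 -.2109
-0.026 -0.004 top row 201.29537355895874 cols 218.1675257975181 287.5125568610369
-0.026 0 top row 194.8145122128404 cols 217.9297377871382 287.7282576418486
-0.026 0.004 top row 188.2453447991841 cols 217.68882036086 287.9467993220349
-0.02 -0.004 top row 204.87217225023363 cols 217.01705726704546 288.56397297719167
-0.02 0 top row 198.20170919847 cols 216.7638039488407 288.7936704006138
-0.02 0.004 top row 191.43732573698117 cols 216.506927796401 289.02649047166386
[ 22  22  21  22 278] [315.7374 168.0072] ((31.965091705322266, 32.645870208740234), (18.85797691345215, 20.645002365112305), 54.8232421875) [0.543  0.1709 0.133 ]
```

>>> step_arm --series '[0.303, 0.109, 0, 0, 0.303, 0.109, 0, 0, 0.303, 0.109, 0, 0, 0.303, 0.109, 0, 0, 0.303, 0.109, 0, 0, 0.303, 0.109, 0, 0, 0.303, 0.109, 0, 0, 0.303, 0.109, 0, 0]'

```text
time: 7.78
tool_pos: [0.5594, 0.1083, 0.2595]
tcp_rot: [1.935, 2.475, -0.002]
wrist_force: [-0.2, -0.2, -1.8]
width: 0.282
grip_force: 78.8
```

```bash
python3 look.py w5 hinge_mouth pin; python3 - <<'E'
from h import *
import pickle
np.set_printoptions(precision=4,suppress=True)
p,T,o=pickle.load(open("w5.pkl","rb"))
im=np.array(p["image"]);hsv=cv2.cvtColor(im,cv2.COLOR_RGB2HSV)
u=proj(p,T,[.543,.171,.133]).astype(int);print(u)
a=np.maximum(u-30,0);hs=hsv[a[1]:u[1]+30,a[0]:u[0]+30]
m=cv2.inRange(hs,(12,90,120),(35,255,255));n,l,st,ce=cv2.connectedComponentsWithStats(m)
for i in range(1,n):
  if st[i,4]>50: print(st[i],ce[i]+a,atz(ray(p,T,ce[i]+a),.133))
E
```

```text
7.775 [0.5594 0.1083 0.2595] [[-0.241, 0.97, -0.001], [0.97, 0.241, -0.001]] [ 0.1479  0.0493  1.7981 -0.0007  1.2949 -0.0956] [-0.1831 -0.2086 -1.7628] 0.2824334171597342 78.79164677113295
cam [0.5411 0.1844 0.4023] look [ 0.0727 -0.2958 -0.9525]
hinge_mouth [253.4 110.3] 0.89 at z 0.123 [0.5446 0.169  0.123 ]
pin [254.  106.7] 0.77 at z 0.105 [0.5445 0.1713 0.105 ]
[252 108]
[ 20  15  25  28 528] [254.4678 107.375 ] [0.5447 0.1721 0.133 ]
```

View pics/w5.png

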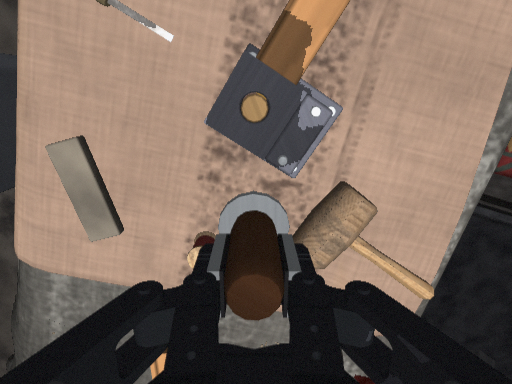

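The pin top is at (254,107), in line with the collar centre column of 253.5. I'll move over the hole and lower to just above contact.

>>> step_arm --series '[0.03, 0, 0, 0, 0.061, 0, 0, 0, 0.061, 0, 0, 0, 0.061, 0, 0.02, 0, 0.061, 0, 0.04, 0, 0.061, 0, 0.04, 0]'

```text
time: 8.68
tool_pos: [0.5425, 0.1674, 0.2159]
tcp_rot: [-1.932, -2.472, 0.009]
wrist_force: [-0.5, 0.3, -2.1]
width: 0.282
grip_force: 78.8
```

```bash
python3 - <<'E'
from h import *
s=monitor.read_state();print(s["tool_pos"],s["wrist_force"])
p,T=cam("side");save(p,"s6.png");a=viewer.spot_point(p,"drift");print([(x["point"],x["score"]) for x in a[:2]])
print("expected drift",proj(p,T,s["tool_pos"]+[-.0006,.0025,-.026]),"hinge",proj(p,T,[.5445,.1705,.123]))
i=np.array(p["image"])[90:220,140:310,::-1];j=cv2.resize(i,None,fx=2.6,fy=2.6,interpolation=2)
p,T=cam("top");i=np.array(p["image"])[140:260,80:220,::-1];k=cv2.resize(i,(338,338*120//140),interpolation=2)
k=cv2.copyMakeBorder(k,0,j.shape[0]-k.shape[0],0,0,0);cv2.imwrite("pics/s6c.png",np.hstack([j,k]))
E
```

```text
[0.54253924 0.16743568 0.21586528] [-0.47424091  0.28102408 -2.07914252]
[([207.6, 127.4], 0.6)]
expected drift [204.40771531 126.47048649] hinge [206.95421977 150.30679597]
```

View pics/s6c.png

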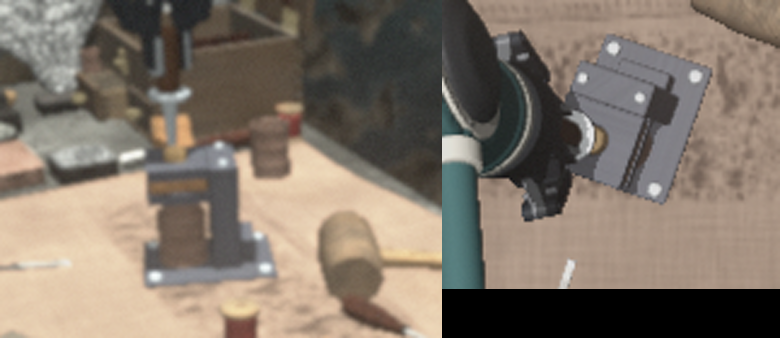

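Side crop: the drift's tip sits just over the pin top, about 1.5 px (2–3 mm) to −x of it. I'll shift +2 mm and start pushing.

>>> step_arm --series '[0, 0.002, 0, 0, 0, 0.002, 0.007, 0, 0, 0.002, 0.012, 0, 0, 0.002, 0.017, 0, 0, 0.002, 0.022, 0]'

```text
time: 9.45
tool_pos: [0.5481, 0.1696, 0.2004]
tcp_rot: [1.931, 2.474, 0.004]
wrist_force: [-0.7, -1.0, 8.3]
width: 0.282
grip_force: 80.0
```

```bash
python3 - <<'E'
from h import *
np.set_printoptions(precision=4,suppress=True)
s=monitor.read_state();print(s["tool_pos"],s["wrist_force"],s["torque"],s["tcp_rot"])
p,T=cam("side");save(p,"s7.png");print([(x["point"],x["score"]) for x in viewer.spot_point(p,"drift")[:2]],proj(p,T,s["tool_pos"]+[-.0006,.0025,-.026]))
E
```

```text
[0.5481 0.1696 0.2004] [-0.7182 -1.021   8.2851] [-0.2514  0.4535  0.0213] [1.9314 2.4744 0.0044]
[([207.1, 132.7], 0.6)] [206.5077 131.6114]
```

Pushing at about 10 N. I'm continuing with a 2 mm correction back toward centre.

>>> step_arm --series '[0, -0.002, 0.004, 0, 0, -0.002, 0.009, 0, 0, -0.002, 0.014, 0, 0, -0.002, 0.019, 0, 0, -0.002, 0.024, 0, 0, -0.002, 0.027, 0]'

```text
time: 10.3
tool_pos: [0.5442, 0.1688, 0.1701]
tcp_rot: [-1.933, -2.476, 0.001]
wrist_force: [-0.6, -0.4, -1.9]
width: 0.281
grip_force: 79.0
```

```bash
python3 - <<'E'
from h import *
np.set_printoptions(precision=4,suppress=True)
s=monitor.read_state();print(s["tool_pos"],s["wrist_force"],s["torque"],s["tcp_rot"])
p,T=cam("side");save(p,"s8.png");print([(x["point"],x["score"]) for x in viewer.spot_point(p,"drift")[:2]],proj(p,T,s["tool_pos"]+[-.0006,.0025,-.026]))
i=np.array(p["image"])[90:220,140:310,::-1];cv2.imwrite("pics/s8c.png",cv2.resize(i,None,fx=3.5,fy=3.5,interpolation=2))
E
```

```text
[0.5442 0.1688 0.1701] [-0.5891 -0.4149 -1.865 ] [-0.0129 -0.0086  0.0594] [-1.9329 -2.4757  0.0012]
[([208.5, 145.9], 0.49)] [206.0163 142.7967]
```

View pics/s8c.png

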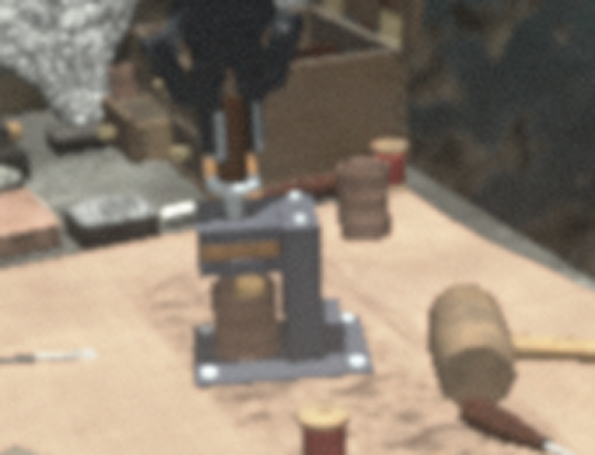

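The pin has dropped into the tin (its top shows at crop (250,285)) and the shank is in the hole. I'll lower the collar to the leaf.

>>> step_arm --series '[0, 0, 0.006, 0, 0, 0, 0.012, 0, 0, 0, 0.017, 0, 0, 0, 0.019, 0, 0, 0, 0.019, 0]'

```text
time: 11.02
tool_pos: [0.5446, 0.1688, 0.1516]
tcp_rot: [-1.933, -2.476, 0.001]
wrist_force: [0.3, -0.4, -1.5]
width: 0.285
grip_force: 79.0
```

>>> step_arm --series '[0, 0, 0.001, 0, 0, 0, 0.002, 0, 0, 0, 0.003, 0, 0, 0, 0.003, 0]'

```text
time: 11.52
tool_pos: [0.5449, 0.1689, 0.1496]
tcp_rot: [1.933, 2.476, 0.001]
wrist_force: [-1.6, -0.2, 3.6]
width: 0.285
grip_force: 79.3
```

Collar in contact. Releasing, then retreating straight up.

>>> step_arm --series '[0, 0, 0, 0, 0, 0, 0, 0, 0, 0, 0, 0]' --gripper 0.45

```text
time: 11.9
tool_pos: [0.5448, 0.1689, 0.1487]
tcp_rot: [-1.933, -2.476, 0.0]
wrist_force: [-0.1, 0.2, 0.3]
width: 0.454
grip_force: 0.0
```

>>> step_arm --series '[0, 0, 0, 0, 0, 0, 0, 0, 0, 0, 0, 0, 0, 0, 0, 0, 0, 0, -0.03, 0, 0, 0, -0.08, 0, 0, 0, -0.13, 0, 0, 0, -0.13, 0]' --gripper 1

```text
time: 12.9
tool_pos: [0.5478, 0.1697, 0.285]
tcp_rot: [1.929, 2.471, 0.013]
wrist_force: [0.1, -0.3, -0.4]
width: 1.002
grip_force: 0.0
```

```bash
python3 look.py w9 drift hinge_mouth; python3 - <<'E'
from h import *
import pickle
np.set_printoptions(precision=4,suppress=True)
p,T=cam("side");print([(l,x["point"],x["score"]) for l in ["drift","pin","tin"] for x in viewer.spot_point(p,l)[:1]],"hinge",proj(p,T,[.5445,.1705,.123]))
i=np.array(p["image"])[90:220,140:310,::-1];w=cv2.imread("pics/w9.png")
cv2.imwrite("pics/f.png",np.hstack([cv2.resize(i,(400,306)),cv2.resize(w,(400,306))]))
E
```

```text
12.9 [0.5478 0.1697 0.285 ] [[-0.243, 0.97, 0.0], [0.97, 0.243, 0.011]] [0.257  0.0358 1.7656 0.     1.3294 0.012 ] [ 0.1167 -0.2756 -0.3635] 1.0018703304482146 0.0
cam [0.5278 0.2453 0.4278] look [ 0.0835 -0.2923 -0.9527]
drift [253.3 167.7] 0.59 at z 0.074 [0.5519 0.1632 0.074 ]
[('drift', [206.6, 152.9], 0.58), ('pin', [207.4, 179.2], 0.62), ('tin', [205.8, 188.3], 0.82)] hinge [206.9542 150.3068]
```

View pics/f.png

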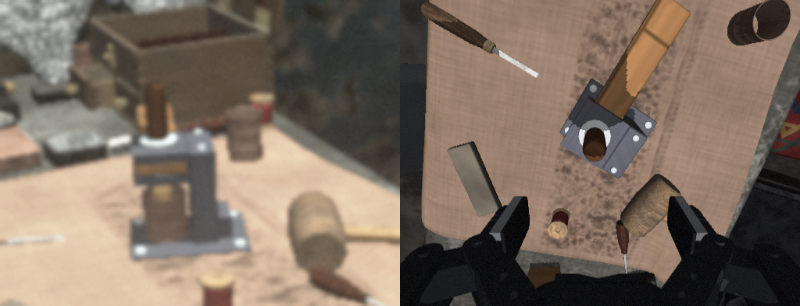

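The drift stands upright with its collar flat on the top leaf (left crop (155,135), right (595,135)). The tin is upright under the hinge with the pin in it, and the gripper is clear, so I'm handing in.

```bash
python3 -c "
from workcell import job
print(job.finish_job())"
```

```text
the job is handed in; nothing more can be done
None
```

I drove the pin out into the tin with the slim drift, left the drift standing in the hinge with its collar on the top leaf, and handed the job in at about 13 s; the hand-in returned no verdict.

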